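# Latch the parts tray for transport

### The arm

A 6-joint arm with a two-finger parallel gripper is mounted at the origin on a cart in front of the work surface, level with it; the furniture and walls round the work are solid. World frame = base frame: x ahead of the robot, y to its left, z up, the work surface at z = 0. Lengths are in m, angles in rad, forces in N, time in s.
With the tool pointing down it reaches from about 0.25 to 0.8 m from the base axis. Payload 8.5 kg.
Tool frame: the origin (TCP) lies at the very end of the fingers, on their centre line; the grasp point (between the pads) lies 19 mm behind it (ctrl.grasp_offset is the distance from the TCP to the grasp point, in m); z points along the fingers, y is the line along which they close (so a half turn about z gives the same grasp; the last joint's range is limited). The gripper opens to 85 mm and grips with 20 to 120 N. Pads are 22 mm wide; open, the fingers measure 114 mm over their backs; the gripper's body (76 mm by 85 mm) begins 54 mm behind the grasp point. The pads swing forward as they close: fully open they stand 13 mm farther back than shut.
Start: joints at [-1.273, 0.238, -0.013, 1.319, 0, 1.571], TCP at [0.154, -0.502, 0.193] pointing down, gripper open.
Joint ranges: [-2.66, 2.66], [-1.03, 1.9], [-1.14, 1.46], [-1.82, 2.27], [-1.45, 1.34], [-3.14, 3.14]. Speed limits (rad/s): [2.22, 2.22, 2.79, 3.14, 3.14, 3.14].

### API

Orientations are given as a unit quaternion [w, x, y, z].
In Python, from cell import ctrl gives the robot as it stands.
- The arm moves only by the tool play_rows, never from a script. Its argument "moves" is a list of rows, each a list of 3 entries, a list of its own where there are three numbers: the closure, from 0 (fully open) to 1 (shut), then the shift along the tool's x, y, z as a fraction of full scale, then the turn about the tool's z as a fraction of full scale. In form: [[gripper, [tx, ty, tz], turn], ...]. A call has 1 to 8 rows; each row is the pose to reach, as a shift and turn from the pose commanded when the call began, along the tool's axes at that moment, turning the shorter way round; what a row does not reach only later rows make up. Full scale, the value 1, is 400 mm for a shift and 180 degrees for a turn. A row lasts 1/10 s, in which the tool goes at most 50 mm and 8.59 degrees, less where a joint would pass 70% of its speed; a pose out of reach is approached as far as the arm can. A call with a number of a shift or a turn outside -1 to 1 is refused whole. A call with a gripper value outside its range is refused whole. The fingers move at their own pace and stop on an object; "force" is the grip in N (left out, the last holds). Time passes only in rows, so rows that repeat a pose let the fingers close. It gives the time, the measured TCP pose, the force, the opening and the grip force at its end, in the units of the state.
- ctrl.observe(): the state, without advancing time (a new reading comes with each control period).
- ctrl.read_camera(name): name is "scene" or "side" or "wrist"; returns a dict with "image" (480x640x3 uint8, red, green, blue), "fx", "fy", "cx", "cy" (pixels), "cam_to_world" (4x4, takes a point from camera to world coordinates); the wrist camera has in their place "T_tool_cam" (4x4, takes a point from camera to tool coordinates, whose origin is the TCP and whose axes are the flange's). Camera axes: x right, y up, looking along -z (the intrinsics and any distortion apply to the point x, -y, -z); pixel columns grow to the right and rows downward; lengths in m; the calibration is good to about 2 mm. A picture is of the moment at which its call begins: read the wrist's pose just before it. There is no depth.
- ctrl.sign_off(): hands the job in; it is judged then, once.
The state is a dict: "time": time; "joints": joint angles; "qd": joint speeds; "tau": joint torques, N m; "ee_pos": TCP position; "eef_rot": TCP orientation; "ft_force": force on the tool from outside, world axes, zero at the start; "torque": the same for the moment, N m; "width": finger opening in m; "finger_force": force on a finger pad.
Only numpy, scipy, OpenCV 4.12 (cv2) and the standard library are available. Lean on these libraries where they do the work, as an engineer would, in place of code of your own. Each camera call takes 0.05 s, during which the arm holds its last target. There are 200 camera calls.

### The job

Before the service van drives off, secure the spring-loaded parts tray in its blue dock: lift the red drop latch by its T-handle over the brass keeper, push the tray home with it, and let the tooth drop fully into the keeper's notch so that the latch holds the tray when you let go. The keeper is a small casting, so feel for the notch gently and never strike or press it hard (20 N at most), and leave the two rubber-cement cans standing where they are.

Things in the scene. Friction and masses are not known exactly. Their poses are not given: they have to be found in the camera images.
- dock: Fixed blue steel dock on the worktop, base plate 390 x 240 x 8 mm. Origin on the worktop (z = 0) under the plate, 140 mm behind its near edge. Its x axis is the direction in which the tray is pushed home (away from the robot, yaw within 0.3 rad), y to the left, z up; all offsets below are in these axes.
- keeper: Keeper: dark steel slotted foot 122 x 34 x 5 mm fixed on the dock (origin under its centre, 172 mm along the dock's x, -45 mm in its y, 8 mm up) with a brass block clamped on it, anywhere within 16 mm either way along x of its middle setting. That setting is not measured: see or feel it. The whole is rigid, parts 22 mm wide in y; over 20 N of contact force on it counts as damage.
- block_middle (a point): Point fixed on the foot's top, under the centre of the notch when the brass block is in its middle setting. Brass block, from the robot outward: flat land 34 mm long, top 38 mm above the worktop, square front face without ramp; notch 15.5 mm wide, floor 17 mm above the worktop; back stop 36 mm thick, top 52 mm above the worktop.
- handle (a point): Centre of the T-handle's round cross-bar on the red latch bar: steel, 12 mm diameter, 48 mm long, along the dock's y, 100 mm above the worktop when the latch is down; can be pinched from above, fingers fore and aft. Under it a stalk of 8 mm diameter; the red bar's top is 43 mm below it. With the latch down it is 120 mm ahead of the latch pivot and 50 mm above it.
- tooth (a point): Centre of the underside of the steel tooth at the far end of the latch bar (tooth 12 mm along x, 14 mm wide), 21 mm above the worktop when the latch is down: 160 mm ahead of and 29 mm below the pivot. Bar weighs about 0.16 kg.
- latch (a joint): Angle of the latch bar about its pivot on the tray (level axis along the dock's y, 50 mm above the worktop, at dock y = -45 mm and x = -100 mm + tray value): 0 = fully down, grows as the handle is lifted, up to 0.7 rad. It falls by its own weight. At about 0.11 the tooth rests on the land; at 0.15 it clears the land but still meets the back stop.
- tray (a joint): How far the tray (grey, 180 x 120 x 40 mm, with pot, cap and vial) is slid toward +x, 0 (out) to 0.145 m (stop). A 60 N/m spring pushes it out against 2.4 N of friction and a damper (60 N per m/s), so it creeps out unless latched. With the tooth in the notch it stands between 0.097 and 0.133, by the keeper's setting. It is moved by its latch handle.
- can_blue_mid (a point): Middle of a blue and red rubber-cement can standing on the worktop, 64 mm diameter, 139 mm tall, a bystander.
- can_orange_mid (a point): Middle of an orange and blue rubber-cement can standing on the worktop, 63 mm diameter, 139 mm tall, a bystander.

How it is judged:
By the outcome, as a careful person would: the job done as asked, in the order asked, and still so for the second after the job is handed in, with the robot touching nothing.
It also fails if it takes over 51 s, if anything falls off the work surface, if the arm or the gripper's body presses on something with over 40 N, if the wrist force passes 120 N, or if a joint passes its speed limit or range.

## Working session

There is one attempt and no reset: what is moved stays moved. The work goes in short steps, Python scripts to look and compute and a tool call to move; the robot and the scene stay as the last step left them, time stands still between calls to the robot, and variables do not carry over. Pictures are saved under pics/ and viewed, at most 10 in all, crops included, and the job is handed in when it is done.

Besides the shell and the picture viewer there is one more tool, called after ">>>" as a command line: name --argument value ..., lists and objects as JSON in quotes. play_rows: Moves the arm, as the interface text tells. Shift numbers are shares of 400 mm and turn numbers shares of 180 degrees, none past 1 either way. Its arguments: {"type":"object","properties":{"moves":{"type":"array","items":{"type":"array"}},"force":{"type":"number"}},"required":["moves"]}

```bash
mkdir -p pics
cat > h.py <<'E'
import numpy as np, cv2
from cell import ctrl
from scipy.spatial.transform import Rotation as R
def rot(s): q=s['eef_rot']; return R.from_quat([q[1],q[2],q[3],q[0]]).as_matrix()
def grab(name,fn=None):
    s=ctrl.observe(); c=ctrl.read_camera(name)
    if name=='wrist':
        T=np.eye(4);T[:3,:3]=rot(s);T[:3,3]=s['ee_pos'];c['M']=T@np.array(c['T_tool_cam'])
    else: c['M']=np.array(c['cam_to_world'])
    if fn: cv2.imwrite('pics/'+fn,c['image'][:,:,::-1])
    return c
def ray(c,u,v):
    K=np.array([[c['fx'],0,c['cx']],[0,c['fy'],c['cy']],[0,0,1]])
    d=np.array(c.get('dist',c.get('distortion',np.zeros(5))),float)
    x,y=cv2.undistortPoints(np.array([[[u,v]]],float),K,d)[0,0]
    return c['M'][:3,3],c['M'][:3,:3]@np.array([x,-y,-1])
def onz(c,u,v,z):
    o,d=ray(c,u,v); return o+d*(z-o[2])/d[2]
def two(c1,p1,c2,p2):
    o1,d1=ray(c1,*p1);o2,d2=ray(c2,*p2)
    t=np.linalg.lstsq(np.c_[d1,-d2],o2-o1,rcond=None)[0]
    a,b=o1+d1*t[0],o2+d2*t[1]; return (a+b)/2,np.linalg.norm(a-b)
def proj(c,p):
    q=np.linalg.inv(c['M'])@np.r_[p,1]; return c['cx']+c['fx']*q[0]/-q[2],c['cy']-c['fy']*q[1]/-q[2]
E
python3 - <<'E'
from h import *
for n in('scene','side'):
    c=grab(n,n+'1.png'); print({k:v for k,v in c.items() if k not in('image','cam_to_world')}); print(np.round(c['M'],3))
print(ctrl.observe(),ctrl.grasp_offset)
E
```

```text
{'fx': 573.7855901295964, 'fy': 573.7855901295964, 'cx': 336.18442752005154, 'cy': 238.73154942566288, 'M': array([[ 0.88648904,  0.19914146, -0.41770787, -0.10762924],
       [-0.46248914,  0.35099936, -0.81418871, -1.09158631],
       [-0.01552353,  0.91495472,  0.40325784,  0.70527506],
       [ 0.        ,  0.        ,  0.        ,  1.        ]])}
[[ 0.886  0.199 -0.418 -0.108]
 [-0.462  0.351 -0.814 -1.092]
 [-0.016  0.915  0.403  0.705]
 [ 0.     0.     0.     1.   ]]
{'fx': 508.43123606814004, 'fy': 508.43123606814004, 'cx': 315.4010438948946, 'cy': 239.11630866536132, 'M': array([[-0.93672654,  0.13297996, -0.3238205 ,  0.13666485],
       [-0.3496193 , -0.30888353,  0.88450965,  1.31327441],
       [ 0.01759924,  0.94175756,  0.33583176,  0.53381135],
       [ 0.        ,  0.        ,  0.        ,  1.        ]])}
[[-0.937  0.133 -0.324  0.137]
 [-0.35  -0.309  0.885  1.313]
 [ 0.018  0.942  0.336  0.534]
 [ 0.     0.     0.     1.   ]]
{'time': 0.1, 'joints': array([-1.27299969e+00,  2.38703318e-01, -1.41453009e-02,  1.31920507e+00,
       -9.99044185e-06,  1.57081143e+00]), 'qd': array([-0.00109251, -0.00159804,  0.00246688,  0.00095515, -0.00229305,
        0.00346027]), 'tau': array([ 7.37245518e-04, -5.39720500e+01,  3.46998274e+01,  1.35298262e-02,
       -3.00279464e-05, -2.49372209e-05]), 'ee_pos': array([ 0.1539183 , -0.50149895,  0.19236071]), 'eef_rot': array([-6.20984884e-04,  9.88936035e-01,  1.48341237e-01, -9.82089602e-05]), 'ft_force': array([0.31730461, 0.33896503, 0.33510139]), 'torque': array([-0.00186861, -0.02344334, -0.0197443 ]), 'finger_force': 0.0, 'width': 0.08545650353396947} 0.0187
```

View pics/scene1.png

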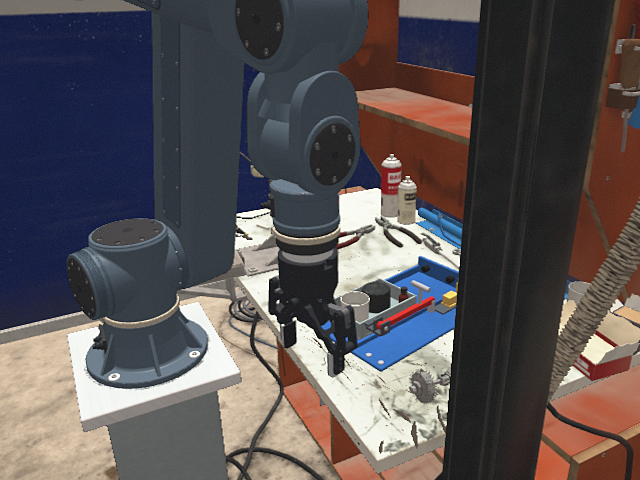

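View pics/side1.png

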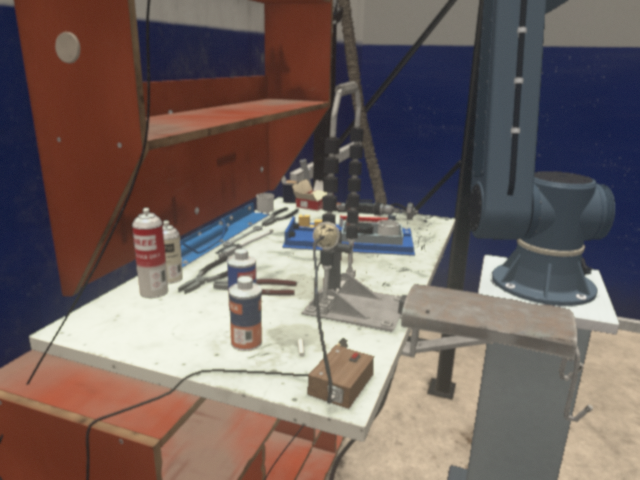

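Scene: the blue dock is at about (330-465, 255-370), with the red latch bar from (378,327) to (435,300), the brass block at (450,298) and the handle at about (422,287). Side: the two cans stand at (242,275) and (245,315), well to the left of the dock. Next I'll zoom in on the dock.

Run:
```python
from h import *
im=cv2.imread('pics/scene1.png')[250:380,320:480]
cv2.imwrite('pics/sc.png',cv2.resize(im,None,fx=5,fy=4.6,interpolation=cv2.INTER_CUBIC))
c=grab('scene')
im=c['image'].astype(int);r,g,b=im[...,0],im[...,1],im[...,2]
blue=((b>120)&(b-r>70)).astype(np.uint8);blue[:250]=0;blue[:,470:]=0
ct=max(cv2.findContours(blue,0,2)[0],key=cv2.contourArea)
print(cv2.approxPolyDP(ct,3,True)[:,0].tolist())
red=((r>150)&(g<60)&(b<70)).astype(np.uint8);red[:280]=0;red[:,:370]=0;red[345:]=0;red[:,440:]=0
ct=max(cv2.findContours(red,0,2)[0],key=cv2.contourArea);print(cv2.approxPolyDP(ct,1.5,True)[:,0].tolist())
```

```text
[[455, 308], [444, 314], [425, 311], [352, 351], [382, 369], [452, 328]]
[[420, 305], [416, 304], [400, 312], [402, 311], [403, 313], [396, 315], [395, 318], [394, 316], [384, 321], [379, 321], [377, 325], [379, 326], [380, 322], [389, 318], [391, 320], [407, 312], [408, 309], [410, 310]]
```

View pics/sc.png

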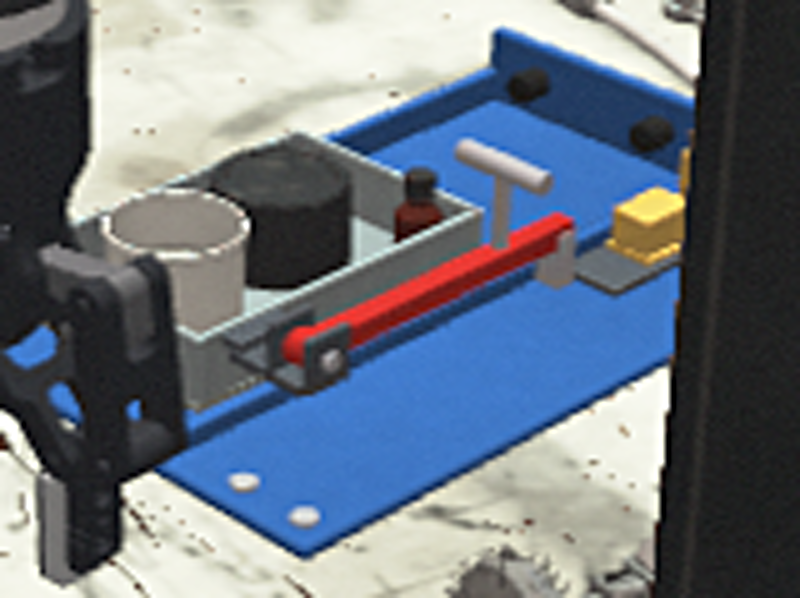

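The zoomed crop shows the T-handle ends at about (413,282) and (429,290), and its centre at (420.6,285.9). The front top edge of the brass runs from about (442.4,295) to (451,298). The dock's near-right corner is at (381,370.5).

Run:
```python
from h import *
c=grab('scene')
h=onz(c,420.6,285.9,.100);a=onz(c,381,370.3,0.0);b=onz(c,454,329.3,0.0)
e1=onz(c,412.6,282.4,.1);e2=onz(c,428.8,289.6,.1)
yaw=np.arctan2(*(b-a)[1::-1]);print('yaw edge',yaw,'handle',h,e1,e2,'yaw handle',np.arctan2(*(e1-e2)[1::-1])-np.pi/2)
u=np.array([np.cos(yaw),np.sin(yaw)]);n=np.array([-u[1],u[0]])
o=a[:2]+.14*u+.12*n;print('dock',o,'handle in dock',(h[:2]-o)@u,(h[:2]-o)@n)
for z in(.038,):
  for p in((442.4,295.2),(451,298.2)):
    q=onz(c,*p,z)[:2]-o;print('brass',q@u,q@n)
s=ctrl.observe();print(np.round(rot(s),3),s['ee_pos'])
c=grab('wrist');print(np.round(c['T_tool_cam'],3),c['fx'],c['cx'],c['cy'])
```

```text
yaw edge 0.21809558866773476 handle [ 0.56185736 -0.18850994  0.1       ] [ 0.55582628 -0.1665407   0.1       ] [ 0.56759267 -0.21089543  0.1       ] yaw handle 0.2593065529007359
dock [ 0.50975228 -0.14320505] handle in dock 0.04106812678205811 -0.05550568719195628
brass 0.1321642466787802 -0.044676055321658324
brass 0.1361463558933729 -0.06708271787295447
[[ 0.956  0.293 -0.   ]
 [ 0.293 -0.956  0.001]
 [-0.    -0.001 -1.   ]] [ 0.15394947 -0.50163674  0.19253295]
[[-0.001  0.949  0.316  0.082]
 [ 1.     0.     0.    -0.   ]
 [ 0.     0.316 -0.949 -0.18 ]
 [ 0.     0.     0.     1.   ]] 337.3481179702266 321.2511276141207 239.69237133375384
```

>>> play_rows --moves '[[0,[0.85,-0.3,-0.05],0.36],[0,[0.85,-0.3,-0.05],0.36],[0,[0.85,-0.3,-0.05],0.36],[0,[0.85,-0.3,-0.05],0.36],[0,[0.85,-0.3,-0.05],0.36],[0,[0.85,-0.3,-0.05],0.36],[0,[0.85,-0.3,-0.05],0.36],[0,[0.85,-0.3,-0.05],0.36]]'

```text
time: 1.05
ee_pos: [0.414, -0.3224, 0.2131]
eef_rot: [-0.022, 0.94, -0.339, 0.007]
ft_force: [0.1, -0.3, -0.4]
width: 0.0856
finger_force: 0.0
```

>>> play_rows --moves '[[0,[0,0,0],0],[0,[0,0,0],0]]'

```text
time: 1.25
ee_pos: [0.4087, -0.328, 0.2126]
eef_rot: [-0.021, 0.938, -0.345, 0.006]
ft_force: [-0.8, -0.2, 0.2]
width: 0.0854
finger_force: 0.0
```

```bash
cat > to.py <<'E'
from h import *
import sys
# args: x y z yaw_deg of tool x axis -> shift & turn in move units, from measured pose
x,y,z,a=map(float,sys.argv[1:5]);s=ctrl.observe();M=rot(s)
th=np.degrees(np.arctan2(M[1,0],M[0,0]));print('pos',np.round(s['ee_pos'],4),'th',th.round(2),'tilt',M[2,:2].round(4),'f',np.round(s['ft_force'],1))
print('shift',np.round(M.T@(np.array([x,y,z])-s['ee_pos'])/.4,4),'turn',-(a-th)/180)
E
python3 to.py .6 -.18 .2 -77
```

```text
pos [ 0.4087 -0.328   0.2126] th -40.35 tilt [-0.0026 -0.0437] f [-0.8 -0.2  0.2]
shift [ 0.125  -0.5899  0.057 ] turn 0.20359664157420201
```

>>> play_rows --moves '[[0,[0.03,-0.1,0.01],0.035],[0,[0.05,-0.2,0.02],0.07],[0,[0.07,-0.3,0.03],0.1],[0,[0.09,-0.4,0.04],0.14],[0,[0.1,-0.5,0.05],0.17],[0,[0.125,-0.59,0.057],0.204],[0,[0.125,-0.59,0.057],0.204],[0,[0.125,-0.59,0.057],0.204]]'

```text
time: 2.05
ee_pos: [0.3047, -0.3929, 0.2057]
eef_rot: [-0.092, 0.863, -0.496, 0.025]
ft_force: [-0.3, -0.3, -0.2]
width: 0.0851
finger_force: 0.0
```

```bash
python3 to.py .6 -.18 .2 -77; python3 -c "
from h import *
grab('wrist','w1.png')"
```

```text
pos [ 0.3047 -0.3929  0.2057] th -59.47 tilt [-0.0487 -0.183 ] f [-0.3 -0.3 -0.2]
shift [-0.0827 -0.8877  0.184 ] turn 0.09737357571088852
```

View pics/w1.png

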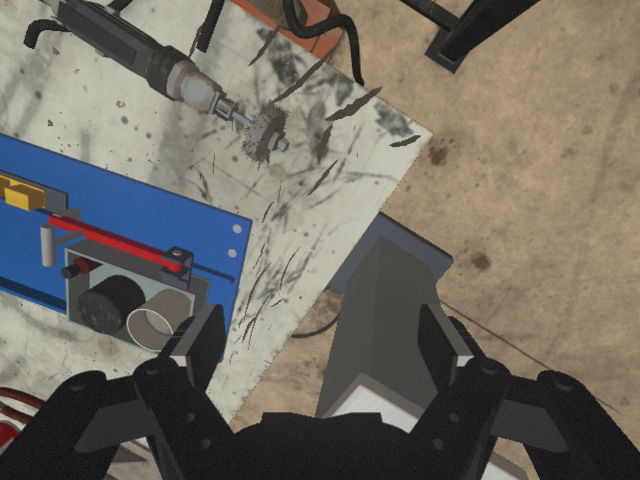

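```bash
python3 -c "
from h import *
s=ctrl.observe();print(np.round(s['joints'],3),s['ee_pos'])"
```

```text
[-1.042  0.22  -0.021  1.379  0.183  3.141] [ 0.30229044 -0.39296377  0.20579581]
```

q6 has hit its limit, so I'll turn the other way. That ends with the camera on the dock's left side.

>>> play_rows --moves '[[0,[0,0,0],-0.04],[0,[0,0,0],-0.08],[0,[0,0,0],-0.12],[0,[0,0,0],-0.16],[0,[0,0,0],-0.2],[0,[0,0,0],-0.24],[0,[0,0,0],-0.28],[0,[0,0,0],-0.32]]'

```text
time: 2.9
ee_pos: [0.3058, -0.3925, 0.206]
eef_rot: [-0.068, 0.995, -0.015, 0.066]
ft_force: [1.2, 0.9, 0.4]
width: 0.0855
finger_force: 0.0
```

```bash
python3 to.py .58 -.18 .2 103.5;python3 -c "
from h import *
s=ctrl.observe();print(np.round(s['joints'],3),s['ee_pos'])"
```

```text
pos [ 0.3058 -0.3925  0.206 ] th -2.2 tilt [ 0.1293 -0.1379] f [1.2 0.9 0.4]
shift [ 0.6571 -0.5378  0.1773] turn -0.587242928542425
[-1.036  0.222 -0.018  1.379  0.184  2.13 ] [ 0.30579044 -0.39250775  0.20595477]
```

Turning about the tool's z can't remove the leftover 11° tilt. It leans along dock x and slightly in y, so the round bar can still be pinched if the pads are kept parallel to it.

```bash
cat > to.py <<'E'
from h import *
import sys
# args: x y z dockyaw(rad): shift & turn (move units) so pads end parallel to dock y
x,y,z,a=map(float,sys.argv[1:5]);s=ctrl.observe();M=rot(s)
n=np.array([-np.sin(a),np.cos(a),0]);u=np.array([np.cos(a),np.sin(a),0])
# new y axis = -sin t*X + cos t*Y ; dot n = 0
t=np.arctan2(M[:,1]@n,M[:,0]@n)
if (-np.sin(t)*M[:,0]+np.cos(t)*M[:,1])@u<0: t+=np.pi
t=(t+np.pi)%(2*np.pi)-np.pi
print('pos',np.round(s['ee_pos'],4),'toolz',M[:,2].round(3),'f',np.round(s['ft_force'],1),'q',np.round(s['joints'],2),'w',round(s['width'],4))
print('shift',np.round(M.T@(np.array([x,y,z])-s['ee_pos'])/.4,4),'turn',round(t/np.pi,4))
print('dock axes units per 10mm: x',np.round(M.T@u/40,4),'y',np.round(M.T@n/40,4),'up',np.round(M.T@[0,0,1]/40,4))
E
python3 to.py .56 -.19 .22 .24
```

```text
pos [ 0.3058 -0.3925  0.206 ] toolz [ 0.133  0.134 -0.982] f [1.2 0.9 0.4] q [-1.04  0.22 -0.02  1.38  0.18  2.13] w 0.0855
shift [ 0.615  -0.5189  0.1181] turn -0.5883
dock axes units per 10mm: x [ 0.0238 -0.0064  0.004 ] y [-0.0068 -0.0239  0.0025] up [ 0.0032 -0.0034 -0.0245]
```

>>> play_rows --moves '[[0,[0.06,-0.05,0.01],-0.045],[0,[0.12,-0.1,0.02],-0.09],[0,[0.18,-0.15,0.03],-0.135],[0,[0.24,-0.2,0.05],-0.18],[0,[0.3,-0.25,0.06],-0.225],[0,[0.35,-0.3,0.07],-0.27],[0,[0.4,-0.34,0.08],-0.31],[0,[0.44,-0.37,0.085],-0.35]]'

```text
time: 3.7
ee_pos: [0.4893, -0.2481, 0.2159]
eef_rot: [-0.024, 0.856, 0.508, 0.092]
ft_force: [-1.3, -0.4, 0.7]
width: 0.0854
finger_force: 0.0
```

```bash
python3 to.py .56 -.19 .22 .24
```

```text
pos [ 0.4893 -0.2481  0.2159] toolz [ 0.133  0.134 -0.982] f [-1.3 -0.4  0.7] q [-0.59  0.24  0.03  1.32  0.19  1.49] w 0.0854
shift [0.2101 0.0849 0.033 ] turn -0.238
dock axes units per 10mm: x [0.0165 0.0184 0.004 ] y [ 0.0182 -0.0169  0.0025] up [ 0.0045  0.0013 -0.0245]
```

>>> play_rows --moves '[[0,[0.05,0.02,0.01],-0.04],[0,[0.1,0.04,0.015],-0.08],[0,[0.15,0.06,0.02],-0.12],[0,[0.2,0.08,0.03],-0.16],[0,[0.21,0.085,0.033],-0.2],[0,[0.21,0.085,0.033],-0.238],[0,[0.21,0.085,0.033],-0.238]]'

```text
time: 4.4
ee_pos: [0.5596, -0.1914, 0.2199]
eef_rot: [0.011, 0.613, 0.784, 0.094]
ft_force: [-0.6, -0.8, -0.1]
width: 0.0853
finger_force: 0.0
```

```bash
python3 to.py .56 -.19 .22 .24; python3 -c "
from h import *
grab('wrist','w2.png')"
```

```text
pos [ 0.5596 -0.1914  0.2199] toolz [ 0.133  0.134 -0.982] f [-0.6 -0.8 -0.1] q [-0.43  0.29  0.11  1.32  0.18  0.9 ] w 0.0853
shift [0.003  0.0018 0.0004] turn -0.0012
dock axes units per 10mm: x [-0.0003  0.0247  0.004 ] y [ 0.0249 -0.0001  0.0025] up [ 0.0024  0.004  -0.0245]
```

View pics/w2.png

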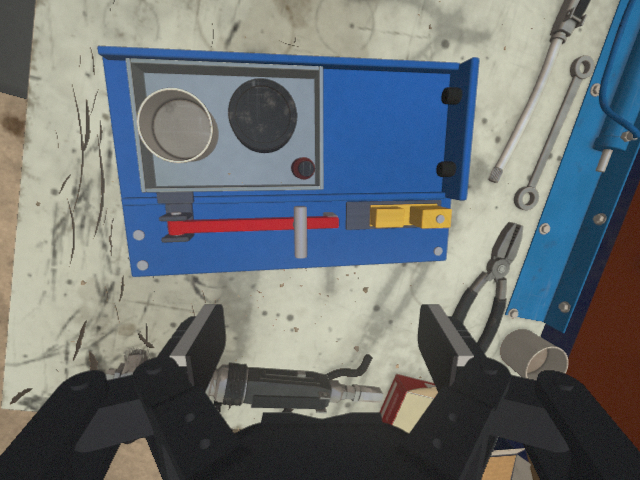

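The wrist view shows the latch clearly. The handle bar runs from (300,207) to (300,257), the red bar from (170,227) to (338,222), and the brass from (370,206) to (450,228), with the notch near x≈408. I'll measure these and zoom in on the keeper.

Run:
```python
from h import *
im=cv2.imread('pics/w2.png')
cv2.imwrite('pics/w2c.png',cv2.resize(im[190:270,285:465],None,fx=4.4,fy=4.4,interpolation=cv2.INTER_CUBIC))
c=grab('wrist')
hs=cv2.cvtColor(im,cv2.COLOR_BGR2HSV)
bl=cv2.inRange(hs,(105,150,60),(120,255,255));bl[:,:95]=0;bl[:,480:]=0;bl[290:]=0
ct=max(cv2.findContours(bl,0,2)[0],key=cv2.contourArea);print('blue',cv2.approxPolyDP(ct,5,True)[:,0].tolist())
br=cv2.inRange(hs,(20,120,100),(32,255,255));br[:,:360]=0;br[240:]=0
for ct in cv2.findContours(br,0,2)[0]:
    if cv2.contourArea(ct)>30: print('brass',cv2.boundingRect(ct))
h1=onz(c,300.5,207,.1);h2=onz(c,300.5,257.5,.1);h=(h1+h2)/2
print('handle',h,np.linalg.norm(h1-h2),'yaw',np.arctan2(*(h1-h2)[1::-1])-np.pi/2)
a=onz(c,135,276,.004);b=onz(c,447,262,.004);print('near-right corner',a,'far right',b,np.linalg.norm(a-b),'yaw',np.arctan2(*(b-a)[1::-1]))
print(im[217,364:456].tolist()[::1][:0])
print('row V',[int(im[214,x].max()) for x in range(364,456)])
```

```text
blue [[98, 47], [106, 54], [325, 66], [322, 190], [194, 192], [202, 196], [194, 197], [194, 218], [289, 216], [294, 205], [305, 205], [307, 215], [333, 211], [339, 227], [308, 230], [308, 256], [295, 259], [291, 230], [160, 241], [167, 233], [157, 218], [164, 205], [155, 198], [124, 197], [155, 193], [139, 188], [124, 61], [103, 58], [132, 275], [444, 259], [447, 229], [346, 230], [345, 202], [441, 199], [449, 207], [449, 189], [465, 198], [476, 58], [460, 65]]
brass (371, 204, 81, 24)
handle [ 0.56063663 -0.19009577  0.1       ] 0.04763400711769579 yaw 0.2175774433634503
near-right corner [ 0.39728937 -0.29458226  0.004     ] far right [ 0.77592839 -0.20720018  0.004     ] 0.3885912148098615 yaw 0.22680850226522853
[]
row V [98, 96, 97, 97, 96, 88, 108, 103, 106, 108, 109, 115, 155, 195, 201, 200, 197, 199, 200, 199, 201, 202, 202, 200, 200, 204, 202, 201, 201, 201, 203, 202, 204, 201, 203, 203, 202, 202, 202, 203, 210, 216, 214, 215, 209, 175, 105, 107, 106, 106, 107, 107, 105, 105, 108, 105, 105, 114, 149, 196, 203, 209, 210, 209, 208, 207, 208, 211, 211, 211, 213, 214, 213, 211, 201, 178, 167, 191, 213, 208, 208, 209, 214, 214, 213, 213, 208, 193, 162, 164, 159, 160]
```

View pics/w2c.png

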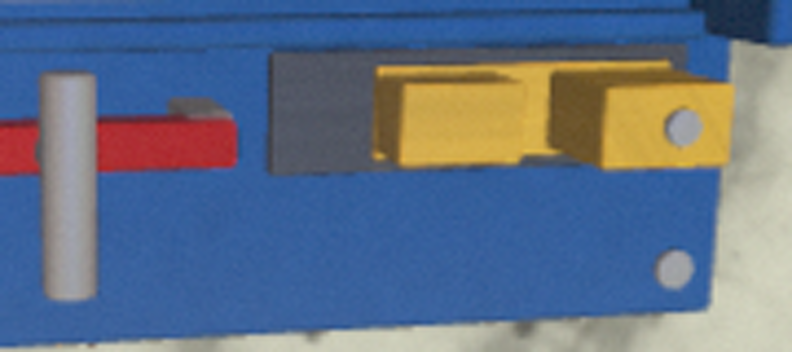

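The crop shows the land top between columns ≈375.9 and 403.4 (z=0.038), and the back stop's front top edge at ≈421.8 (z=0.052), all near row 217.

```bash
python3 - <<'E'
from h import *
c=grab('wrist');a=.222;u=np.array([np.cos(a),np.sin(a)]);n=np.array([-u[1],u[0]])
h=onz(c,300.5,232,.1)[:2]
for nm,p,z in(('landfront',(376.1,217),.038),('landback',(403.6,217),.038),('stopfront',(422,217),.052),('stopback',(451.5,217),.052),('footfront',(346.6,217),.013),('barend',(338.5,222),.05)):
    q=onz(c,*p,z)[:2]-h; print(nm,(q@u).round(4),(q@n).round(4))
q=onz(c,135,276,.004)[:2]-h;print('corner',q@u,q@n)
E
python3 to.py .5606 -.1901 .088 .222
```

```text
landfront 0.0932 0.003
landback 0.1264 0.0024
stopfront 0.1423 0.0043
stopback 0.1782 0.0037
footfront 0.0646 -0.0003
barend 0.0467 0.0001
corner -0.18241912503455654 -0.06640233709976597
pos [ 0.5597 -0.1914  0.2201] toolz [ 0.134  0.134 -0.982] f [0.  0.6 0.5] q [-0.43  0.29  0.11  1.32  0.18  0.9 ] w 0.0852
shift [-0.0299 -0.0507  0.325 ] turn 0.0029
dock axes units per 10mm: x [-0.0006  0.0247  0.004 ] y [0.0249 0.0002 0.0025] up [ 0.0025  0.004  -0.0245]
```

>>> play_rows --force 40 --moves '[[0,[-0.008,-0.01,0.08],0.003],[0,[-0.013,-0.02,0.16],0.003],[0,[-0.02,-0.034,0.24],0.003],[0,[-0.025,-0.042,0.3],0.003],[0,[-0.027,-0.046,0.33],0.003],[0,[-0.027,-0.046,0.33],0.003]]'

```text
time: 5.15
ee_pos: [0.5619, -0.1876, 0.0851]
eef_rot: [0.01, 0.618, 0.781, 0.094]
ft_force: [0.7, -0.6, 0.4]
width: 0.0856
finger_force: 0.0
```

>>> play_rows --force 40 --moves '[[0.5,[0,0,0],0],[0.7,[0,0,0],0],[0.8,[0,0,0],0],[0.9,[0,0,0],0],[1,[0,0,0],0],[1,[0,0,0],0],[1,[0,0,0],0]]'

```text
time: 5.85
ee_pos: [0.563, -0.1877, 0.0865]
eef_rot: [0.011, 0.617, 0.781, 0.095]
ft_force: [0.3, -0.2, -0.1]
width: -0.0001
finger_force: 0.0
```

```bash
python3 to.py .5623 -.1884 .087 .222; python3 -c "
from h import *
grab('wrist','w3.png')"
```

```text
pos [ 0.563  -0.1877  0.0865] toolz [ 0.134  0.134 -0.982] f [ 0.3 -0.2 -0.1] q [-0.43  0.35 -0.15  1.    0.18  0.92] w -0.0001
shift [-0.001  -0.0018 -0.0017] turn 0.0012
dock axes units per 10mm: x [-0.0005  0.0247  0.004 ] y [0.0249 0.0001 0.0025] up [ 0.0025  0.004  -0.0245]
```

View pics/w3.png

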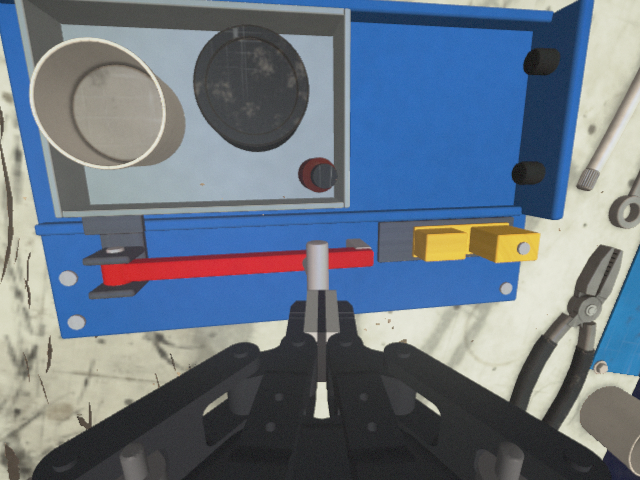

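The fingers shut completely and missed the bar, which is still visible at (317,242-290). I'll triangulate it from the two wrist poses.

Run:
```python
from h import *
c=grab('wrist');s=ctrl.observe()
c2=dict(c);T=np.eye(4);q=[0.011,.613,.784,.094];T[:3,:3]=R.from_quat([q[1],q[2],q[3],q[0]]).as_matrix();T[:3,3]=[.5597,-.1914,.2200];c2['M']=T@np.array(c['T_tool_cam'])
for p2,p3 in(((300.5,207),(317,242)),((371,205),(414,227)),((451,227),(538,260)),((303,168),(320,174))):
    print(p2,two(c2,p2,c,p3))
print(np.round(c['T_tool_cam'],4)); print('tcp px',proj(c,s['ee_pos']),'grasp',proj(c,s['ee_pos']-.0187*rot(s)[:,2]))
```

```text
(300.5, 207) (array([ 0.55643549, -0.16780101,  0.09113995]), np.float64(0.00023490195309904872))
(371, 205) (array([ 0.650392  , -0.1553281 ,  0.00988197]), np.float64(0.0006634736742288704))
(451, 227) (array([ 0.7367489 , -0.15715828,  0.05135897]), np.float64(8.201647689204923e-05))
(303, 168) (array([ 0.55355154, -0.13158845,  0.06731332]), np.float64(0.0008629111241671456))
[[-6.000e-04  9.490e-01  3.153e-01  8.150e-02]
 [ 1.000e+00  6.000e-04  3.000e-04  1.200e-03]
 [ 1.000e-04  3.153e-01 -9.490e-01 -1.801e-01]
 [ 0.000e+00  0.000e+00  0.000e+00  1.000e+00]]
tcp px (np.float64(319.3470714914814), np.float64(274.9861559032754)) grasp (np.float64(319.1548616077517), np.float64(289.60447069480966))
```

Run:
```python
from h import *
c=grab('scene','scene2.png');s=ctrl.observe();M=rot(s)
for z in(.193,.206,.23): 
  for k in(-.0425,.0425): print('start tip',z,np.round(proj(c,np.array([.154,-.502,z])+k*np.array([.293,-.956,0])),1))
for d in(0,.02,.04): print(d,np.round(proj(c,s['ee_pos']-d*M[:,2]),1))
w=grab('wrist')
for k in(-.024,0,.024): print('bar px wrist',np.round(proj(w,np.array([.5606,-.1901,.1])+k*np.array([-.22,.975,0])),1))
im=cv2.imread('pics/scene2.png')[230:350,350:480]
cv2.imwrite('pics/sc2.png',cv2.resize(im,None,fx=5,fy=5,interpolation=cv2.INTER_CUBIC))
```

```text
start tip 0.193 [292.6 376.6]
start tip 0.193 [334.  404.2]
start tip 0.206 [292.1 369.1]
start tip 0.206 [333.8 396.4]
start tip 0.23 [291.4 355.1]
start tip 0.23 [333.5 381.7]
0 [420.5 291.1]
0.02 [420.6 284. ]
0.04 [420.7 276.8]
bar px wrist [318.1 326.8]
bar px wrist [318.1 286.2]
bar px wrist [318.2 243.3]
```

View pics/sc2.png

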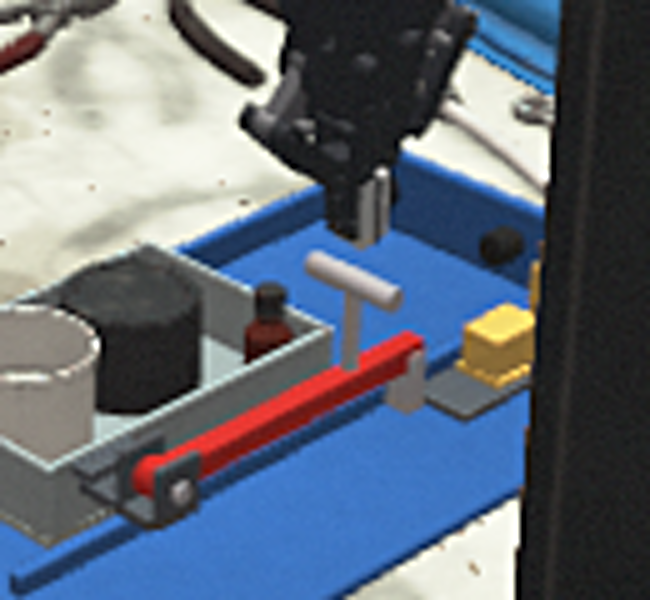

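In the scene crop the closed fingertips are at (421,278), visibly above the bar. The real tips are therefore about 37 mm behind the reported TCP. I'll open and go down further along tool z.

```bash
python3 to.py .5673 -.1834 .051 .222
```

```text
pos [ 0.563  -0.1877  0.0864] toolz [ 0.134  0.135 -0.982] f [-0.2 -0.4  0.2] q [-0.43  0.35 -0.15  1.    0.18  0.92] w 0.0001
shift [-0.0009 -0.0015  0.0898] turn 0.0012
dock axes units per 10mm: x [-0.0005  0.0247  0.004 ] y [0.0249 0.0001 0.0025] up [ 0.0025  0.004  -0.0245]
```

>>> play_rows --moves '[[0,[0,0,0],0],[0,[0,0,0],0],[0,[0,0,0],0],[0,[0,0,0],0],[0,[0,0,0],0]]'

```text
time: 6.55
ee_pos: [0.563, -0.1878, 0.0864]
eef_rot: [0.011, 0.617, 0.781, 0.095]
ft_force: [-0.9, 0.4, -0.2]
width: 0.0723
finger_force: 0.0
```

>>> play_rows --moves '[[0,[0,-0.001,0.02],0],[0,[0,-0.001,0.04],0],[0,[0,-0.001,0.06],0],[0,[0,-0.001,0.08],0],[0,[0,-0.001,0.09],0],[0,[0,-0.001,0.09],0]]'

```text
time: 7.15
ee_pos: [0.567, -0.1827, 0.0501]
eef_rot: [0.01, 0.617, 0.781, 0.095]
ft_force: [-0.3, -0.6, 0.6]
width: 0.0848
finger_force: 0.0
```

>>> play_rows --force 40 --moves '[[0.6,[0,0,0],0],[0.7,[0,0,0],0],[0.8,[0,0,0],0],[0.9,[0,0,0],0],[1,[0,0,0],0],[1,[0,0,0],0],[1,[0,0,0],0],[1,[0,0,0],0]]'

```text
time: 7.95
ee_pos: [0.5671, -0.1832, 0.0511]
eef_rot: [0.011, 0.617, 0.781, 0.094]
ft_force: [-4.9, -1.9, 3.8]
width: 0.0106
finger_force: 39.1
```

```bash
python3 to.py .5673 -.1834 .051 .222
```

```text
pos [ 0.5671 -0.1832  0.0511] toolz [ 0.133  0.134 -0.982] f [-4.9 -1.9  3.8] q [-0.41  0.39 -0.2   0.92  0.18  0.93] w 0.0106
shift [-0.0007  0.0004  0.0002] turn 0.0012
dock axes units per 10mm: x [-0.0005  0.0247  0.004 ] y [0.0249 0.0001 0.0025] up [ 0.0025  0.004  -0.0245]
```

The bar is gripped, with the opening at 10.6 mm. Now I'll lift to about 0.17 rad.

>>> play_rows --moves '[[1,[0.001,-0.002,-0.013],0],[1,[0.003,-0.006,-0.026],0],[1,[0.004,-0.011,-0.039],0],[1,[0.0055,-0.0175,-0.052],0],[1,[0.0055,-0.0175,-0.052],0]]'

```text
time: 8.45
ee_pos: [0.5573, -0.1855, 0.0714]
eef_rot: [0.011, 0.617, 0.781, 0.095]
ft_force: [-1.7, -3.1, -3.3]
width: 0.0103
finger_force: 39.1
```

```bash
python3 to.py .5671 -.1832 .0511 .222; python3 -c "
from h import *
grab('wrist','w4.png')"
```

```text
pos [ 0.5573 -0.1855  0.0714] toolz [ 0.135  0.134 -0.982] f [-1.7 -3.1 -3.3] q [-0.43  0.36 -0.19  0.96  0.18  0.92] w 0.0103
shift [-0.0053  0.0166  0.0539] turn 0.0012
dock axes units per 10mm: x [-0.0005  0.0247  0.004 ] y [0.0249 0.0001 0.0025] up [ 0.0025  0.0041 -0.0245]
```

View pics/w4.png

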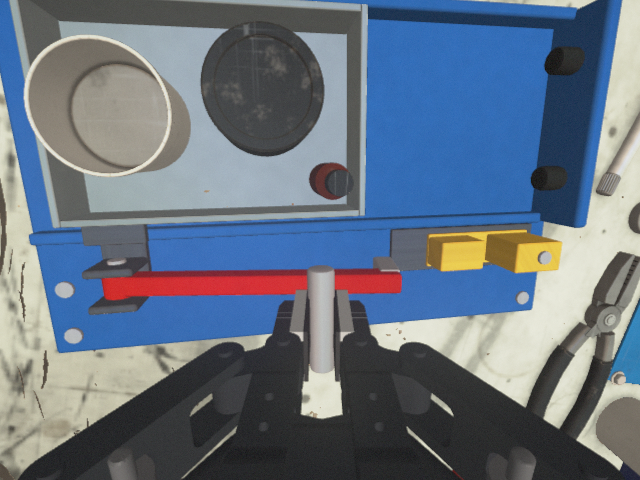

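The latch is lifted and the bar sits between the pads at (320,320). The brass starts at column ≈430. Now I'll push forward 70 mm.

>>> play_rows --moves '[[1,[-0.0005,0.025,0.004],0],[1,[-0.001,0.05,0.008],0],[1,[-0.0015,0.074,0.012],0],[1,[-0.002,0.099,0.016],0],[1,[-0.0025,0.124,0.02],0],[1,[-0.003,0.148,0.024],0],[1,[-0.0035,0.173,0.028],0],[1,[-0.0035,0.173,0.028],0]]'

```text
time: 9.3
ee_pos: [0.6236, -0.1691, 0.0683]
eef_rot: [0.008, 0.617, 0.781, 0.093]
ft_force: [-6.9, -3.0, -7.9]
width: 0.0102
finger_force: 39.4
```

```bash
cat > st.py <<'E'
from h import *
s=ctrl.observe();a=.222;u=np.array([np.cos(a),np.sin(a),0]);n=np.array([-u[1],u[0],0])
d=s['ee_pos']-np.array([.5671,-.1832,.0511]);f=s['ft_force'];hx,hy,hz=d@u,d@n,d[2]
th=np.arcsin(min(1,(.05+hz)/.13))-.3948; D=hx-.13*np.cos(.3948+th)+.12
print('t %.2f h mm x %.1f y %.1f z %.1f | theta %.3f D %.1f tooth dx %.1f z %.1f| F x %.1f y %.1f z %.1f'%(s['time'],hx*1e3,hy*1e3,hz*1e3,th,D*1e3,(D+.1626*np.cos(th-.1793)-.16)*1e3,(.05+.1626*np.sin(th-.1793))*1e3,f@u,f@n,f[2]))
E
python3 st.py; python3 to.py .5671 -.1832 .0511 .222
python3 -c "
from h import *
grab('wrist','w5.png')"
```

```text
t 9.30 h mm x 58.2 y 1.3 z 17.2 | theta 0.148 D 66.9 tooth dx 69.4 z 44.9| F x -7.4 y -1.4 z -7.9
pos [ 0.6236 -0.1691  0.0683] toolz [ 0.128  0.136 -0.982] f [-6.9 -3.  -7.9] q [-0.36  0.45 -0.05  1.    0.17  0.99] w 0.0102
shift [-0.0048 -0.1505  0.0193] turn 0.0011
dock axes units per 10mm: x [-0.0005  0.0247  0.0039] y [0.0249 0.0001 0.0026] up [ 0.0026  0.0039 -0.0246]
```

View pics/w5.png

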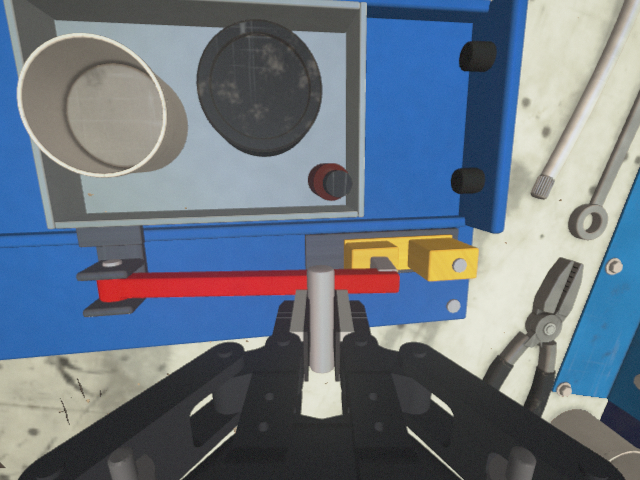

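The tray is moving with the latch, and the tooth is over the land at about 45 mm height. Next I'll advance to about 6 mm short of the notch.

>>> play_rows --moves '[[1,[0,0.0125,0],0],[1,[0,0.025,0.001],0],[1,[0,0.0375,0.003],0],[1,[-0.0005,0.05,0.004],0],[1,[-0.0005,0.05,0.004],0]]'

```text
time: 9.85
ee_pos: [0.6421, -0.1646, 0.0696]
eef_rot: [0.008, 0.617, 0.781, 0.093]
ft_force: [-9.3, -2.2, -8.5]
width: 0.0103
finger_force: 39.3
```

```bash
python3 st.py
```

```text
t 9.85 h mm x 77.3 y 1.7 z 18.5 | theta 0.161 D 86.8 tooth dx 89.4 z 46.9| F x -9.6 y -0.1 z -8.5
```

>>> play_rows --moves '[[1,[0,0.004,0.003],0],[1,[-0.0005,0.008,0.006],0],[1,[-0.001,0.012,0.009],0],[1,[-0.001,0.012,0.009],0],[1,[-0.001,0.012,0.009],0]]'

```text
time: 10.35
ee_pos: [0.6471, -0.1634, 0.0671]
eef_rot: [0.008, 0.617, 0.781, 0.093]
ft_force: [-8.8, -2.9, -7.8]
width: 0.0105
finger_force: 39.4
```

```bash
python3 st.py
```

```text
t 10.35 h mm x 82.4 y 1.7 z 16.0 | theta 0.138 D 90.4 tooth dx 92.8 z 43.3| F x -9.2 y -0.8 z -7.8
```

>>> play_rows --moves '[[1,[0,0.0025,0.0005],0],[1,[0,0.0025,0.0005],0]]'

```text
time: 10.55
ee_pos: [0.648, -0.1632, 0.0671]
eef_rot: [0.008, 0.617, 0.781, 0.093]
ft_force: [-9.5, -1.9, -7.6]
width: 0.0105
finger_force: 39.4
```

```bash
python3 st.py
```

```text
t 10.55 h mm x 83.4 y 1.7 z 16.0 | theta 0.138 D 91.4 tooth dx 93.8 z 43.2| F x -9.7 y 0.2 z -7.6
```

Feeling forward in 1 mm steps.

>>> play_rows --moves '[[1,[0,0.0025,0.0005],0],[1,[0,0.0025,0.0005],0]]'

```text
time: 10.75
ee_pos: [0.649, -0.1629, 0.0671]
eef_rot: [0.008, 0.617, 0.781, 0.093]
ft_force: [-9.1, -2.8, -7.4]
width: 0.0102
finger_force: 39.4
```

```bash
python3 st.py
```

```text
t 10.75 h mm x 84.4 y 1.8 z 16.0 | theta 0.137 D 92.4 tooth dx 94.8 z 43.2| F x -9.5 y -0.8 z -7.4
```

>>> play_rows --moves '[[1,[0,0.0025,0.0005],0],[1,[0,0.0025,0.0005],0]]'

```text
time: 10.95
ee_pos: [0.65, -0.1627, 0.067]
eef_rot: [0.008, 0.617, 0.781, 0.093]
ft_force: [-9.8, -3.2, -6.5]
width: 0.0103
finger_force: 39.4
```

```bash
python3 st.py
```

```text
t 10.95 h mm x 85.4 y 1.8 z 15.9 | theta 0.137 D 93.3 tooth dx 95.8 z 43.1| F x -10.2 y -1.0 z -6.5
```

>>> play_rows --moves '[[1,[0,0.0025,0.0005],0],[1,[0,0.0025,0.0005],0]]'

```text
time: 11.15
ee_pos: [0.6502, -0.1626, 0.0668]
eef_rot: [0.007, 0.618, 0.781, 0.093]
ft_force: [-12.8, -3.4, -6.2]
width: 0.0105
finger_force: 39.6
```

```bash
python3 st.py
```

```text
t 11.15 h mm x 85.6 y 1.8 z 15.7 | theta 0.135 D 93.5 tooth dx 95.9 z 42.8| F x -13.2 y -0.5 z -6.2
```

>>> play_rows --moves '[[1,[0,0.0025,0.0005],0],[1,[0,0.0025,0.0005],0]]'

```text
time: 11.35
ee_pos: [0.6505, -0.1625, 0.0665]
eef_rot: [0.007, 0.618, 0.781, 0.092]
ft_force: [-14.8, -4.2, -5.4]
width: 0.0101
finger_force: 39.7
```

```bash
python3 st.py
```

```text
t 11.35 h mm x 85.9 y 1.8 z 15.4 | theta 0.133 D 93.5 tooth dx 96.0 z 42.4| F x -15.3 y -0.8 z -5.4
```

The tooth touched the stop at tooth dx ≈95.9 with about 6 N, which agrees with the vision estimate. I'll back off and begin lowering into the notch.

>>> play_rows --moves '[[1,[0,-0.003,-0.0005],0],[1,[0,-0.0057,-0.001],0],[1,[0,-0.0057,-0.001],0],[1,[-0.0005,-0.004,0.004],0],[1,[-0.001,-0.002,0.009],0],[1,[-0.001,-0.002,0.009],0]]'

```text
time: 11.95
ee_pos: [0.652, -0.1622, 0.0634]
eef_rot: [0.008, 0.617, 0.781, 0.093]
ft_force: [-9.3, -1.7, -6.2]
width: 0.0104
finger_force: 39.7
```

```bash
python3 st.py
```

```text
t 11.95 h mm x 87.5 y 1.8 z 12.3 | theta 0.105 D 93.4 tooth dx 95.5 z 37.9| F x -9.5 y 0.4 z -6.2
```

>>> play_rows --moves '[[1,[-0.0005,0.0025,0.007],0],[1,[-0.0015,0.005,0.014],0],[1,[-0.0015,0.005,0.014],0]]'

```text
time: 12.25
ee_pos: [0.6549, -0.1614, 0.0582]
eef_rot: [0.008, 0.617, 0.781, 0.093]
ft_force: [-9.4, -1.6, -4.0]
width: 0.0102
finger_force: 39.6
```

```bash
python3 st.py
```

```text
t 12.25 h mm x 90.5 y 1.9 z 7.1 | theta 0.060 D 93.7 tooth dx 95.1 z 30.6| F x -9.5 y 0.5 z -4.0
```

The tooth is in the notch, with its underside at about 30 mm and no contact force. I'll carry on down.

>>> play_rows --moves '[[1,[-0.0005,0.0015,0.005],0],[1,[-0.001,0.003,0.009],0],[1,[-0.0015,0.004,0.014],0],[1,[-0.002,0.005,0.017],0],[1,[-0.002,0.005,0.017],0]]'

```text
time: 12.75
ee_pos: [0.6584, -0.1606, 0.0526]
eef_rot: [0.008, 0.617, 0.781, 0.094]
ft_force: [-8.7, 0.9, -1.4]
width: 0.0103
finger_force: 39.4
```

```bash
python3 st.py
```

```text
t 12.75 h mm x 94.0 y 1.9 z 1.5 | theta 0.012 D 94.6 tooth dx 95.0 z 23.0| F x -8.3 y 2.8 z -1.4
```

>>> play_rows --moves '[[1,[0,-0.002,0.002],0],[1,[0,-0.004,0.003],0],[1,[0,-0.006,0.003],0],[1,[0,-0.008,0.003],0],[1,[0,-0.008,0.003],0]]'

```text
time: 13.25
ee_pos: [0.6574, -0.1609, 0.0525]
eef_rot: [0.01, 0.617, 0.781, 0.095]
ft_force: [-6.0, 1.6, 3.8]
width: 0.01
finger_force: 39.9
```

```bash
python3 st.py
```

```text
t 13.25 h mm x 93.0 y 1.8 z 1.4 | theta 0.012 D 93.5 tooth dx 93.9 z 22.9| F x -5.5 y 2.8 z 3.8
```

>>> play_rows --moves '[[1,[0,-0.002,-0.001],0],[1,[0,-0.004,-0.002],0],[1,[0,-0.004,-0.002],0]]'

```text
time: 13.55
ee_pos: [0.6561, -0.1613, 0.0526]
eef_rot: [0.01, 0.616, 0.781, 0.095]
ft_force: [-3.2, 5.3, 1.1]
width: 0.0106
finger_force: 39.5
```

```bash
python3 st.py
```

```text
t 13.55 h mm x 91.6 y 1.8 z 1.5 | theta 0.012 D 92.2 tooth dx 92.6 z 23.0| F x -2.0 y 5.9 z 1.1
```

The tray's spring load now rests on the keeper. Release.

>>> play_rows --moves '[[0.8,[0,0,0],0],[0.7,[0,0,0],0],[0.5,[0,0,0],0],[0.3,[0,0,0],0],[0,[0,0,0],0],[0,[0,0,0],0],[0,[0,0,0],0],[0,[0,0,0],0]]'

```text
time: 14.35
ee_pos: [0.6565, -0.1629, 0.0527]
eef_rot: [0.011, 0.617, 0.781, 0.095]
ft_force: [-0.2, 0.9, 0.6]
width: 0.0855
finger_force: 0.0
```

>>> play_rows --moves '[[0,[0,0,-0.05],0],[0,[0,0,-0.1],0],[0,[0,0,-0.16],0],[0,[0,0,-0.22],0],[0,[0,0,-0.28],0],[0,[0,0,-0.34],0],[0,[0,0,-0.36],0],[0,[0,0,-0.36],0]]'

```text
time: 15.15
ee_pos: [0.6378, -0.1825, 0.1951]
eef_rot: [0.012, 0.617, 0.781, 0.095]
ft_force: [0.1, 0.2, -0.2]
width: 0.0853
finger_force: 0.0
```

```bash
cat > chk.py <<'E'
from h import *
s=ctrl.observe();c=grab('wrist');im=cv2.cvtColor(c['image'],cv2.COLOR_RGB2HSV)
a=.222;u=np.array([np.cos(a),np.sin(a)]);n=np.array([-u[1],u[0]]);h0=np.array([.5606,-.1901])
print(s['time'],s['ft_force'].round(1),s['ee_pos'].round(3))
def pr(x,y,z): return np.round(proj(c,np.r_[h0+x*u+y*n,z]),1)
rd=cv2.inRange(im,(0,180,80),(6,255,255))|cv2.inRange(im,(176,180,80),(180,255,255))
ct=max(cv2.findContours(rd[:300].copy(),0,2)[0],key=cv2.contourArea);print('red box',cv2.boundingRect(ct),cv2.minAreaRect(ct))
br=cv2.inRange(im,(20,120,100),(32,255,255))[:300]
for ct in cv2.findContours(br.copy(),0,2)[0]:
    if cv2.contourArea(ct)>30: print('brass',cv2.boundingRect(ct))
for th in(0,.05,.11):
    D=.0924; hx=D+.13*np.cos(.3948+th)-.12; hz=.05+.13*np.sin(.3948+th)
    bx=D-.12+.167*np.cos(th);bz=.053+.167*np.sin(th)
    print(th,'handle ends',pr(hx,.024,hz),pr(hx,-.024,hz),'bar end top',pr(bx,0,bz+.004))
np.save('w6.npy',c['image'])
cv2.imwrite('pics/w6.png',c['image'][:,:,::-1])
g=cv2.cvtColor(c['image'],cv2.COLOR_RGB2GRAY)
# handle: low-saturation bright pixels near expected location
p=pr(.0924,0,.1).astype(int);m=((im[...,1]<60)&(im[...,2]>110)).astype(np.uint8);w=np.zeros_like(m);w[p[1]-45:p[1]+45,p[0]-40:p[0]+40]=1
for ct in cv2.findContours(m*w,0,2)[0]:
    if cv2.contourArea(ct)>60: print('grey',cv2.minAreaRect(ct))
E
python3 chk.py
```

```text
15.15 [ 0.1  0.2 -0.2] [ 0.638 -0.183  0.195]
red box (177, 212, 136, 18) ((244.58328247070312, 220.38665771484375), (13.480171203613281, 135.33628845214844), 88.00211334228516)
brass (361, 202, 33, 23)
brass (328, 198, 56, 11)
0 handle ends [319.8 200.1] [319.7 255.3] bar end top [359.3 219. ]
0.05 handle ends [317.7 200.8] [317.7 257.2] bar end top [361.4 220.4]
0.11 handle ends [314.7 201.8] [314.7 259.6] bar end top [363.5 222.1]
grey ((318.5, 267.5), (9.0, 79.0), 90.0)
grey ((321.0, 225.5), (55.0, 12.0), 90.0)
```

The measured handle, centred at (321,225.5) and 55 px long, matches latch angle 0 with the tray at the notch. I'll wait briefly to confirm it holds, then hand in.

>>> play_rows --moves '[[0,[0,0,0],0],[0,[0,0,0],0],[0,[0,0,0],0],[0,[0,0,0],0],[0,[0,0,0],0],[0,[0,0,0],0]]'

```text
time: 15.8
ee_pos: [0.6372, -0.1822, 0.194]
eef_rot: [0.011, 0.617, 0.781, 0.095]
ft_force: [-0.8, 0.1, -0.5]
width: 0.0855
finger_force: 0.0
```

```bash
python3 chk.py | grep -E 'grey|red' ; python3 -c "
from cell import ctrl
print(ctrl.sign_off())"
```

```text
red box (177, 213, 137, 18) ((245.15707397460938, 221.3934783935547), (14.05229377746582, 136.1170196533203), 88.3316650390625)
grey ((319.5, 268.5), (9.0, 79.0), 90.0)
grey ((321.5, 226.5), (55.0, 13.0), 90.0)
the job is handed in; nothing more can be done
None
```

The tray is latched with the tooth fully down in the keeper's notch, and it stayed put after release; the tooth touched the back stop with about 6 N by the wrist sensor, the arm never went near the cans, and I handed the job in at about 16 s.

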